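Open a tight screw-top jar in its holder

TASK

The screw cap of the square glass jar is so tight that the jar would spin along with it: lift the jar by its cap, lower it fully into the square pocket of the wooden holder, and there unscrew the cap anticlockwise until its thread lets go, which takes about a sixth of a turn and must not go beyond a quarter turn. Then raise the cap straight up and finish while still holding it in the gripper, level and clear of the jar, two or three centimetres above where it was screwed on, with the jar left standing in the holder. Leave everything else on the worktop where it is.

Things in the scene. Friction and masses are not known exactly. Their poses are not given: they have to be found in the camera images.
- jar: The only square jar: clear glass, about 300 g, loose on the worktop beside a round honey jar. Body 60 x 60 mm, 72 mm high, sides square to its x and y; above it a round neck 36 mm across up to z = 92 mm, inside the cap. 98 mm high with its cap. Origin: centre of its underside, z up. Loose on the worktop it turns along with the tight cap.
- cap: Twelve-sided metal screw cap, 22 mm high, 58 mm across flats, 40 g. Flats face its x axis and every 30 degrees from it: close the fingers along one of these. Origin: centre of its underside, z up. Screwed on, its origin is 76 mm above the jar's, axes parallel to the jar's, and it carries the jar when lifted (0.5 mm play). Once free it lifts straight off; 16 mm up it is clear of the glass.
- thread (a joint): How far the cap is unscrewed from the jar, rad anticlockwise from above: 0 tight (it cannot turn clockwise); its lugs are free of the thread from 0.84; dead stop at 1.7. Takes 0.35 N m all the way. It is a ring on the neck pushed by the cap's lugs and keeps its value when the cap is off.
- holder: Light wooden block fixed to the worktop, 110 x 110 mm, 38 mm high, with a square pocket in its top: 64 x 64 mm, 30 mm deep (floor 8 mm above the worktop), mouth chamfered 4 mm, sides square to its x and y. The jar fits any quarter turn round and then turns no more than 0.07 rad. Origin: centre of its underside, z up.
- honey_jar: Bystander: round honey jar with a wide lid, 68 mm wide, 84 mm high. Origin: centre of its underside.
- bean_tin: Bystander: food tin, 75 mm diameter, 110 mm high. Origin: centre of its underside.
- salt_shaker: Bystander: salt shaker, 44 mm diameter, 90 mm high. Origin: centre of its underside.
- spice_2: Bystander: small round spice jar, 45 mm diameter, 106 mm high. Origin: centre of its underside.
- pepper_mill: Bystander: dark wooden pepper mill, 58 mm diameter, 170 mm high. Origin: centre of its underside.
- teaspoon: Bystander: teaspoon lying flat, 130 x 27 mm, 11 mm high. Origin: centre of its underside, x along it.
Mind the look-alikes: they are no part of the job. What is meant by the cap is not red, and is the larger of those in its own colour.

How it is judged (in metres and radians):
On the way, in this order (a step that is already met when the one before it is completed fails the run):
1. the jar stands fully down in the holder's pocket, cap still on and tight (horizontal distance between jar and holder below 0.008 m and z of jar in the frame of holder below 0.013 m and angle between jar's own z axis and vertical below 0.08 rad and z of cap in the frame of jar between 0.07 and 0.08 m and value of joint thread below 0.2 rad), for 0.2 s.
2. the cap is unscrewed past the end of its thread, the jar still in the pocket (horizontal distance between jar and holder below 0.008 m and z of jar in the frame of holder below 0.013 m and angle between jar's own z axis and vertical below 0.08 rad and value of joint thread above 0.82 rad), for 0.1 s.
At the end, for the whole second after the job is handed in: Jar upright, fully down in the pocket (underside under 13 mm up, centre within 8 mm); thread over 0.82 rad; the fingers hold the cap still (over 2 N), level within 0.2 rad, within 20 mm of the jar's axis, 12 to 55 mm above its screwed-on place, not touching the jar (all of step 2 and z of cap in the frame of jar between 0.088 and 0.131 m and horizontal distance between cap and jar below 0.02 m and angle between cap's own z axis and vertical below 0.2 rad and contact force between cap and the fingers above 2 N and contact force between cap and jar below 0.2 N and linear speed of each of cap, jar below 0.02 m/s); the arm keeps its last pose, push and grip.
It fails at once if the cap is turned beyond a quarter turn of its thread (value of joint thread above 1.62 rad).
It fails at once if the jar is tipped over (angle between jar's own z axis and vertical above 0.5 rad).
It fails at once if a bystander is moved more than 3 cm (distance of any of honey_jar, bean_tin, salt_shaker, spice_2, pepper_mill, teaspoon from where it was at the start of the episode above 0.03 m).
It fails at once if a standing bystander is tipped over (angle between any of honey_jar, bean_tin, salt_shaker, spice_2, pepper_mill's own z axis and vertical above 0.5 rad).
It also fails if it takes over 42 s, if anything falls off the work surface, if the arm or the gripper's body presses on something with over 40 N, if the wrist force passes 120 N, or if a joint passes its speed limit or range.

ROBOT

A 6-joint arm with a two-finger parallel gripper is mounted at the origin on a cart in front of the work surface, level with it; the furniture and walls round the work are solid. World frame = base frame: x ahead of the robot, y to its left, z up, the work surface at z = 0. Lengths are in mm, angles in rad, forces in N, time in s.
With the tool pointing down it reaches from about 325 to 925 mm from the base axis. Payload 3.1 kg.
Tool frame: the origin (TCP) lies at the very end of the fingers, on their centre line; the grasp point (between the pads) lies 19 mm behind it; z points along the fingers, y is the line along which they close (so a half turn about z gives the same grasp; the last joint's range is limited). The gripper opens to 85 mm and grips with 20 to 120 N. Pads are 22 mm wide; open, the fingers measure 114 mm over their backs; the gripper's body (76 mm by 85 mm) begins 54 mm behind the grasp point. The pads swing forward as they close: fully open they stand 13 mm farther back than shut.
Start: joints at [-1.341, 0.217, 1.613, -0, 1.311, -0.112], TCP at [209.511, -588.85, 192.6] pointing down, gripper open.
Joint ranges: [-2.75, 2.75], [-0.78, 2.1], [0.31, 2.55], [-1.13, 4.27], [0.13, 2.63], [-2.58, 2.58]. Speed limits (rad/s): [2.79, 2.79, 3.14, 3.14, 3.14, 3.14].

INTERFACE

Orientations are given as a unit quaternion [w, x, y, z].
In Python, from plant import telemetry, grab_frame, bot, nets gives the robot as it stands.
- The arm moves only by the tool jog_arm, never from a script. Its argument "commands" is a list of rows, each a list of 7 numbers: the opening, from 0 (shut) to 1 (fully open), then the shift along the tool's x, y, z in m, then the turn, a rotation vector about the tool's x, y, z in rad. In form: [[claw, dx, dy, dz, ax, ay, az], ...]. A call has 1 to 20 rows; each row is the pose to reach, as a shift and turn from the pose commanded when the call began, along the tool's axes at that moment; what a row does not reach only later rows make up. A row lasts 1/8 s, in which the tool goes at most 62.5 mm and 10.7 degrees, less where a joint would pass 70% of its speed; a pose out of reach is approached as far as the arm can. A call with a gripper value outside its range is refused whole. The fingers move at their own pace and stop on an object; the grip force is fixed at half the most. Time passes only in rows, so rows that repeat a pose let the fingers close. It gives the time, the measured TCP pose, the force, the opening and the grip force at its end, in the units of the state.
- telemetry.read_state(): the state, without advancing time (a new reading comes with each control period).
- grab_frame(name): name is "side" or "top"; returns a dict with "img" (420x560x3 uint8, red, green, blue), "range_z" (420x560 float32, mm along the optical axis (not along the pixel's ray), 0 where there is no reading), "K" (3x3 intrinsics, pixels), "rvec" (rotation vector, rad) and "tvec" (3), from world to camera coordinates, as OpenCV has them. Camera axes: x right, y down, z forward; pixel columns grow to the right and rows downward; lengths in mm; the calibration is good to about 2 mm. A picture is of the moment at which its call begins.
- bot.sign_off(): hands the job in; it is judged then, once.
Trained networks look in the newest picture that a camera, given by its name, has taken for a name from the list of things; names that differ only in an ending like _2 or _b are one class to them, and where a whole thing is asked for, a point or a joint stands for the part that bears it (a point fixed in the world has none). Each returns a list of dicts, best first, with "confidence" (0 to 1); they miss things now and then, are a little off and sometimes report something else, mostly with a low value. They report only what shows in the picture. A call takes as long as a camera call. They do not tell look-alikes from the thing itself.
- nets.boxes_of(camera, thing): "centre" ([column, row] in pixels, amid what is visible of it).
- nets.regions_of(camera, thing): "pixels" (420x560 bool, what is visible of it) and "centre" ([column, row] in pixels, amid what is visible of it).
The state is a dict: "time_s": time; "qpos": joint angles; "joint_velocities": joint speeds; "joint_efforts": joint torques, N m; "eef_pos": TCP position; "orientation": TCP orientation; "wrist_force": force on the tool from outside, world axes, zero at the start; "moment": the same for the moment, N m; "width": finger opening in mm; "grasp_force": force on a finger pad.
Only numpy, scipy, OpenCV 4.12 (cv2) and the standard library are available. Lean on these libraries where they do the work, as an engineer would, in place of code of your own. Each camera call takes 0.05 s, during which the arm holds its last target. There are 200 camera calls.

## Working session

There is one attempt and no reset: what is moved stays moved. The work goes in short steps, Python scripts to look and compute and a tool call to move; the robot and the scene stay as the last step left them, time stands still between calls to the robot, and variables do not carry over. Pictures are saved under pics/ and viewed, at most 10 in all, crops included, and the job is handed in when it is done.

Besides the shell and the picture viewer there is one more tool, called after ">>>" by a JSON object that holds its "op" and its "data", one argument or row to a line. jog_arm: Moves the arm, as the interface text tells. Its arguments: {"type":"object","properties":{"commands":{"type":"array","items":{"type":"array","items":{"type":"number"}}}},"required":["commands"]}

```bash
ls; mkdir -p pics; cat > h.py <<'E'
import numpy as np, cv2
from plant import telemetry, grab_frame, bot, nets
def cloud(f):
    z=f["range_z"].astype(float);K=f["K"];R,_=cv2.Rodrigues(np.array(f["rvec"],float))
    v,u=np.indices(z.shape)
    p=np.stack([(u-K[0,2])/K[0,0]*z,(v-K[1,2])/K[1,1]*z,z],-1)
    w=(p-np.array(f["tvec"],float).ravel())@R
    w[z==0]=np.nan
    return w
def save(f,n): cv2.imwrite("pics/"+n,cv2.cvtColor(f["img"],cv2.COLOR_RGB2BGR))
E
python3 - <<'E'
from h import *
print(telemetry.read_state())
for c in("top","side"):
    f=grab_frame(c);save(f,c+"0.png");w=cloud(f);np.savez("/tmp/"+c,w=w,img=f["img"],K=f["K"],r=f["rvec"],t=f["tvec"])
    for t in("jar","cap","holder","honey_jar","salt_shaker","spice_2","bean_tin","pepper_mill","teaspoon"):
        for r in nets.regions_of(c,t)[:3]:
            m=r["pixels"];print(c,t,round(r["confidence"],2),np.round(r["centre"]),m.sum(),np.round(np.nanmedian(w[m],0)),np.round(np.nanmax(w[m][:,2])))
E
```

```text
pics
{'time_s': 0.0, 'qpos': array([-1.34122447e+00,  2.17710838e-01,  1.61494064e+00,  4.47713617e-06,
        1.31127619e+00, -1.12219434e-01]), 'joint_velocities': array([-0.00066105, -0.00056878,  0.00070995,  0.00027881,  0.00169997,
        0.00037696]), 'joint_efforts': array([ 4.04660468e-04, -3.96840155e+01, -3.03855979e+01, -2.43456617e-05,
        9.72093228e-03, -3.57773651e-07]), 'eef_pos': array([ 209.2894591 , -587.96215348,  191.29183464]), 'orientation': array([-1.16562294e-03,  9.85432271e-01,  1.70064329e-01, -6.63062734e-05]), 'wrist_force': array([ 0.14984493, -1.01097168, -0.32131458]), 'moment': array([0.00856551, 0.06776083, 0.00603413]), 'grasp_force': 0.0, 'width': 84.94071118847917}
top cap 0.88 [249. 222.] 341 [458.  85.  99.] 104.0
top cap 0.75 [222. 192.] 264 [553. 184.  22.] 30.0
top cap 0.65 [240. 256.] 158 [358. 118.  17.] 23.0
top holder 0.95 [353. 205.] 1430 [ 527. -225.   36.] 45.0
top honey_jar 0.81 [195. 224.] 465 [442. 257.  84.] 91.0
top salt_shaker 0.55 [240. 156.] 185 [640. 121.  80.] 92.0
top salt_shaker 0.53 [278. 159.] 252 [646.   8. 105.]
[... 331 characters left out ...]
09.  48.] 86.0
side jar 0.56 [301. 268.] 786 [445. 280.  71.] 111.0
side cap 0.74 [256. 265.] 379 [556. 200.  21.] 27.0
side cap 0.64 [303. 220.] 309 [460. 103.  97.] 102.0
side cap 0.51 [337. 254.] 169 [361. 129.  16.] 20.0
side holder 0.92 [286. 202.] 904 [ 528. -187.   29.] 41.0
side honey_jar 0.86 [303. 268.] 774 [445. 280.  72.] 88.0
side salt_shaker 0.68 [226. 243.] 452 [644. 139.  45.] 91.0
side salt_shaker 0.42 [285. 199.] 882 [ 528. -188.   29.] 41.0
side spice_2 0.75 [231. 213.] 510 [650.  25.  70.] 109.0
side bean_tin 0.69 [309. 312.] 2228 [415. 460.  76.] 112.0
side bean_tin 0.65 [302. 267.] 773 [445. 281.  73.] 112.0
side pepper_mill 0.6 [254. 164.] 583 [ 652. -394.   78.] 167.0
```

```bash
python3 - <<'E'
import numpy as np,cv2
a=cv2.imread("pics/top0.png")[130:290,170:410];b=cv2.imread("pics/side0.png")[140:320,190:370]
cv2.imwrite("pics/c.png",np.hstack([cv2.resize(a,(480*1,320),interpolation=2),cv2.resize(b,(320,320),interpolation=2)]))
for c in("top","side"):
    d=np.load(f"/tmp/{c}.npz");R=cv2.Rodrigues(d["r"])[0];print(c,d["K"][0,0],-R.T@d["t"].ravel())
E
```

```text
top 396.5534132148967 [ 406.89510065   32.96830127 1229.41032988]
side 514.6838751205553 [ 376.75009587 1300.38511135  659.84151927]
```

View pics/c.png

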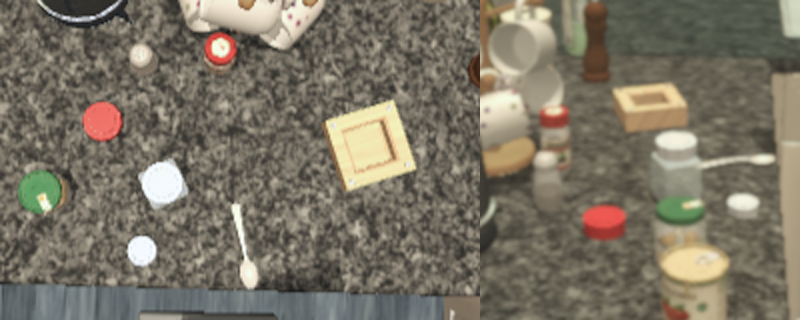

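```bash
cat >> h.py <<'E'
def fitcirc(p):
    A=np.c_[2*p,np.ones(len(p))];s=np.linalg.lstsq(A,(p**2).sum(1),rcond=None)[0];return s[:2],np.sqrt(s[2]+s[:2]@s[:2])
def rect(p):
    c,s,a=cv2.minAreaRect(p.astype(np.float32));return np.round(c,1),np.round(s,1),round(a,1)
def proj(f,P):
    return cv2.projectPoints(np.array(P,float).reshape(-1,1,3),np.array(f["rvec"],float),np.array(f["tvec"],float),f["K"],None)[0].reshape(-1,2)
def uvz(f,uv,z):
    R=cv2.Rodrigues(np.array(f["rvec"],float))[0];C=-R.T@np.array(f["tvec"],float).ravel()
    d=np.c_[(np.asarray(uv)-[f["K"][0,2],f["K"][1,2]])/[f["K"][0,0],f["K"][1,1]],np.ones(len(uv))]@R
    return (C+d*((z-C[2])/d[:,2])[:,None])[:,:2]
E
python3 - <<'E'
from h import *
from types import SimpleNamespace as N
for n in("top","side"):
    d=np.load(f"/tmp/{n}.npz");w=d["w"]
    r=np.hypot(w[...,0]-458,w[...,1]-85)
    print(n,"hist z",np.histogram(w[...,2][r<55],bins=[-10,5,20,40,60,68,80,88,94,98,102,110])[0])
    if n=="top":
        m=(r<50)&(w[...,2]>90);p=w[m][:,:2];print("cap",rect(p),w[m].mean(0))
        m=(np.hypot(w[...,0]-527,w[...,1]+225)<85)&(w[...,2]>33)&(w[...,2]<48);p=w[m];print("holder",rect(p[:,:2]),p.mean(0))
        # outline via colour: holder
        f=dict(K=d["K"],rvec=d["r"],tvec=d["t"])
        img=cv2.cvtColor(d["img"],cv2.COLOR_RGB2HSV)
        hm=((img[...,1]>60)&(img[...,2]>120)).astype(np.uint8);k=np.zeros_like(hm);k[165:250,310:400]=1
        v,u=np.nonzero(hm*k);h=cv2.minAreaRect(np.c_[u,v].astype(np.float32));print(h)
        b=uvz(f,cv2.boxPoints(h),38);print("holder box at z38",b.round(1),b.mean(0), np.degrees(np.arctan2(*(b[1]-b[0])[::-1])))
t=np.load("/tmp/top.npz");img=t["img"]
a=cv2.resize(img[195:250,220:280][:,:,::-1],(600,550),interpolation=cv2.INTER_CUBIC)
b=cv2.resize(img[170:240,315:395][:,:,::-1],(600,525),interpolation=cv2.INTER_CUBIC)
cv2.imwrite("pics/z.png",cv2.resize(np.hstack([a[:525],b]),(800,350)))
E
```

```text
top hist z [549  17   6   4  20  66   3   6 110 192  23]
cap (array([459.4,  85.3]), array([54.4, 57.2]), 2.2) [458.97864125  86.06753163  98.74243921]
holder (array([ 528.6, -223.6]), array([109.9, 110.6]), 18.9) [ 528.02330397 -223.98017236   38.18912025]
((353.95001220703125, 202.34999084472656), (37.94732666015625, 38.8960075378418), 71.56504821777344)
holder box at z38 [[ 560.1 -146.6]
 [ 601.3 -258.5]
 [ 492.6 -296.1]
 [ 452.1 -184.8]] [ 526.51069014 -221.52864598] -69.79671191613113
side hist z [149  49 180 198  80 123  63  46  90 102   0]
```

View pics/z.png

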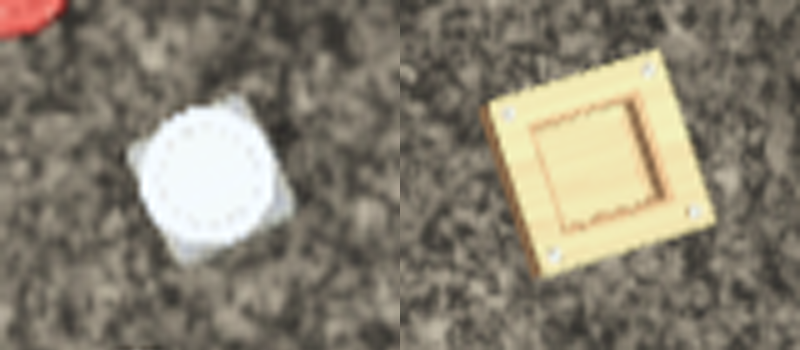

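```bash
python3 - <<'E'
from h import *
from scipy.optimize import minimize
def sqfit(p,half):
    # smallest-violation square: IoU-like on points
    best=min(((np.mean(np.maximum(0,np.abs((p-[x,y])@np.array([[np.cos(a),-np.sin(a)],[np.sin(a),np.cos(a)]])).max(1)-half)),x,y,a) for a in np.radians(np.arange(0,90,1)) for x,y in [p.mean(0)]),key=lambda t:t[0]);return best[0],np.degrees(best[3])
t=np.load("/tmp/top.npz");w=t["w"];r=np.hypot(w[...,0]-459,w[...,1]-86)
m=(r<50)&(w[...,2]>55);p=w[m][:,:2];print("jar all",rect(p))
for q in w[(r<50)&(w[...,2]>55)&(w[...,2]<88)&(r>32)]:
    pass
q=w[(r<50)&(w[...,2]>55)&(w[...,2]<85)&(r>33)];an=np.degrees(np.arctan2(q[:,1]-86,q[:,0]-459));rr=np.hypot(q[:,0]-459,q[:,1]-86)
# 4-fold phase weighted: corners at angle 45+a
print(len(q),"phase",np.degrees(np.angle(np.sum(rr*np.exp(4j*np.radians(an)))))/4, np.histogram(an%90,bins=18)[0])
f=dict(K=t["K"],rvec=t["r"],tvec=t["t"])
c=np.array([(240,97),(130,155),(185,262),(293,210)])/800*1200/10+[220,195]-.45
g=uvz(f,c,72);print("corners",g.round(1),g.mean(0));e=g-g.mean(0);print("ang",(np.degrees(np.arctan2(e[:,1],e[:,0]))-45)%90,np.hypot(*e.T))
s=0.0875
c=np.array([(658-400,50),(485-400,105),(540-400,278),(715-400,220)])*1.5/7.5+[315,170]-.45
g=uvz(f,c,38);print("corners",g.round(1),g.mean(0));e=g-g.mean(0);print("ang",(np.degrees(np.arctan2(e[:,1],e[:,0]))-45)%90,np.hypot(*e.T))
# pocket floor by depth
pm=(np.hypot(w[...,0]-528,w[...,1]+224)<50)&(w[...,2]<22);print("pocket",rect(w[pm][:,:2]))
from scipy.spatial.transform import Rotation as Ro
st=telemetry.read_state();o=st["orientation"];Rm=Ro.from_quat(np.r_[o[1:],o[0]]).as_matrix();print(Rm.round(4))
E
```

```text
jar all (array([459.1,  85.7]), array([59.4, 58.9]), 28.2)
40 phase -17.766141320812473 [1 0 1 3 2 1 3 4 2 4 4 3 6 0 1 3 0 2]
corners [[494.3  74.2]
 [467.4 121.5]
 [421.4  95.9]
 [445.4  49.5]] [457.1077937   85.26729268]
ang [28.483019   29.17780819 28.49976325 26.92111237] [38.76206813 37.6608251  37.27886074 37.66115439]
corners [[ 597.1 -257.8]
 [ 560.2 -152.9]
 [ 456.3 -187.9]
 [ 494.4 -293.5]] [ 526.99048095 -223.03421097]
ang [18.61864089 19.70238344 18.60554759 20.2144506 ] [78.27777235 77.60190514 78.97208529 77.63618129]
pocket (array([ 530. , -227.1]), array([64.1, 59.7]), 18.8)
[[ 0.9422  0.3352 -0.    ]
 [ 0.3352 -0.9422 -0.    ]
 [-0.      0.     -1.    ]]
```

>>> {"op": "jog_arm", "data": {
  "commands": [
    [1,0.461,-0.552,0,0,0,-0.147],
    [1,0.461,-0.552,0,0,0,-0.147],
    [1,0.461,-0.552,0,0,0,-0.147],
    [1,0.461,-0.552,0,0,0,-0.147],
    [1,0.461,-0.552,0,0,0,-0.147],
    [1,0.461,-0.552,0,0,0,-0.147],
    [1,0.461,-0.552,0,0,0,-0.147],
    [1,0.461,-0.552,0,0,0,-0.147],
    [1,0.461,-0.552,0,0,0,-0.147],
    [1,0.461,-0.552,0,0,0,-0.147],
    [1,0.461,-0.552,0,0,0,-0.147],
    [1,0.461,-0.552,0,0,0,-0.147],
    [1,0.461,-0.552,0,0,0,-0.147],
    [1,0.461,-0.552,0,0,0,-0.147],
    [1,0.461,-0.552,0,0,0,-0.147],
    [1,0.461,-0.552,0,0,0,-0.147]
  ]
}}

```text
time_s: 3.0
eef_pos: [458.7, 84.8, 192.7]
orientation: [0.0, 0.97, 0.241, 0.0]
wrist_force: [1.0, -0.8, -0.5]
width: 85.3
grasp_force: 0.0
```

>>> {"op": "jog_arm", "data": {
  "commands": [
    [1,0,0,0.05,0,0,0],
    [1,0,0,0.09,0,0,0],
    [1,0,0,0.115,0,0,0],
    [1,0,0,0.115,0,0,0],
    [1,0,0,0.115,0,0,0]
  ]
}}

```text
time_s: 3.62
eef_pos: [459.9, 85.4, 78.8]
orientation: [0.0, 0.97, 0.242, 0.001]
wrist_force: [0.3, 0.0, 0.0]
width: 85.1
grasp_force: 0.0
```

```bash
python3 - <<'E'
from h import *
print(telemetry.read_state())
f=grab_frame("side");w=cloud(f)
cv2.imwrite("pics/s1.png",cv2.resize(f["img"][170:270,240:360,::-1],(720,600),interpolation=cv2.INTER_CUBIC))
u=proj(f,[(458.7,84.8,z) for z in (72,76,98,95)]);print(u)
E
```

```text
{'time_s': 3.625, 'qpos': array([3.34547248e-02, 1.27540624e-02, 2.07029692e+00, 3.89979607e-06,
       1.05660074e+00, 1.11614460e+00]), 'joint_velocities': array([ 0.00380752, -0.01492635, -0.01643346, -0.00076671, -0.00255781,
        0.00194825]), 'joint_efforts': array([-1.09278766e-02, -2.62489378e+01, -2.56170988e+01, -1.21207559e-03,
        4.94309154e-02, -3.29161785e-04]), 'eef_pos': array([459.88217918,  85.43133105,  78.79172127]), 'orientation': array([2.01210131e-04, 9.70366310e-01, 2.41636673e-01, 9.49379650e-04]), 'wrist_force': array([0.25719344, 0.00034179, 0.01271566]), 'moment': array([ 0.01304934, -0.01594708, -0.01167264]), 'grasp_force': 0.0, 'width': 85.05623869991697}
[[300.28596553 227.47552921]
 [300.28694817 226.10182498]
 [300.29239634 218.48546085]
 [300.29164903 219.53017708]]
```

View pics/s1.png

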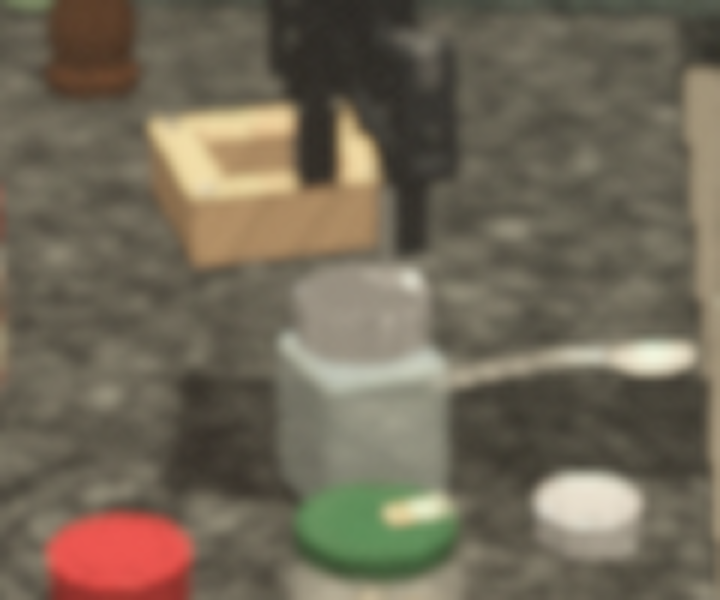

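```bash
python3 - <<'E'
from h import *
f=grab_frame("side");w=cloud(f)
cv2.imwrite("pics/s2.png",cv2.resize(f["img"][170:270,240:360,::-1],(720,600),interpolation=cv2.INTER_CUBIC))
m=np.hypot(w[...,0]-459,w[...,1]-86)<75
g=f["img"].max(2)<70
q=w[m&g];q=q[q[:,2]>60];print(len(q),np.histogram(q[:,2],bins=range(60,260,10)))
print(telemetry.read_state()["eef_pos"])
E
```

```text
1801 (array([  0,   0,   0,   0,   0,   0,   0,   6,  28,  34,  38,  25,  69,
        80, 105, 103, 106,  57,  60]), array([ 60,  70,  80,  90, 100, 110, 120, 130, 140, 150, 160, 170, 180,
       190, 200, 210, 220, 230, 240, 250]))
[460.53107655  85.63967593  79.44458588]
```

View pics/s2.png

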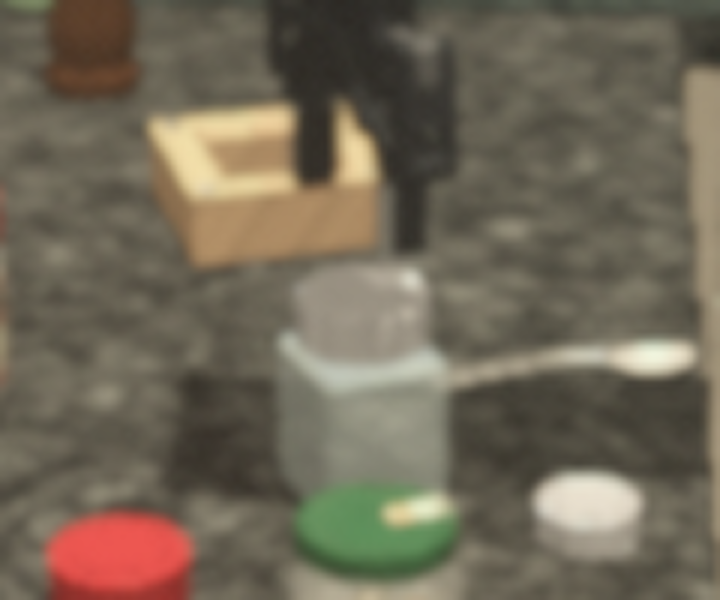

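```bash
python3 - <<'E'
from h import *
f=grab_frame("side");w=cloud(f)
yy=np.array([np.cos(np.radians(-62)),np.sin(np.radians(-62))])
for s in(-1,1):
    c=np.array([460,85.5])+s*48*yy
    print(c,[ (z,proj(f,[(*c,z)])[0].round(0).tolist()) for z in (79,92,135,150)])
for (u,v) in((308,208),(308,210),(293,197),(293,199),(300,190)):print(u,v,w[v-1:v+2,u-1:u+2].reshape(-1,3).mean(0).round(),w[v,u].round(), f["img"][v,u])
g=grab_frame("top");x=cloud(g);save(g,"t1.png")
m=(np.hypot(x[...,0]-460,x[...,1]-86)<70)&(x[...,2]>60);q=x[m];print(len(q),np.histogram(q[:,2],bins=range(60,400,20))[0])
cv2.imwrite("pics/t1c.png",cv2.resize(g["img"][150:300,150:350,::-1],(800,600)))
E
```

```text
[437.46536499 127.88148446] [(79, [307.0, 233.0]), (92, [308.0, 228.0]), (135, [308.0, 212.0]), (150, [308.0, 207.0])]
[482.53463501  43.11851554] [(79, [293.0, 218.0]), (92, [292.0, 214.0]), (135, [292.0, 199.0]), (150, [292.0, 194.0])]
308 208 [nan nan nan] [436. 134. 150.] [52 50 44]
308 210 [436. 134. 145.] [436. 130. 143.] [56 52 46]
293 197 [481.  47. 142.] [480.  48. 143.] [52 48 41]
293 199 [481.  47. 137.] [481.  43. 135.] [66 56 45]
300 190 [456. 129. 195.] [457. 128. 195.] [81 73 59]
2450 [ 8  0  0  0  0  0  4  0 11  1  2  3  0  0  0  0]
```

View pics/t1c.png

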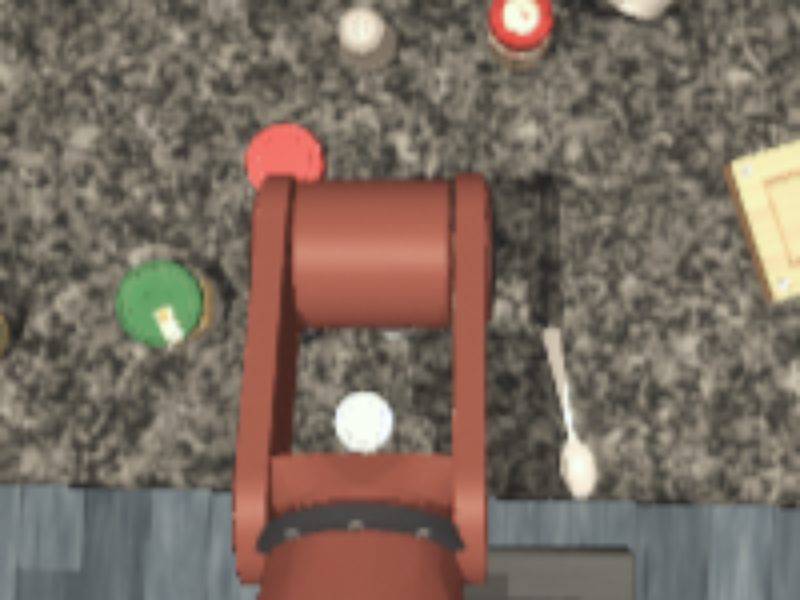

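>>> {"op": "jog_arm", "data": {
  "commands": [
    [1,0,0,0.015,0,0,0],
    [1,0,0,0.03,0,0,0],
    [1,0,0,0.03,0,0,0],
    [1,0,0,0.03,0,0,0]
  ]
}}

```text
time_s: 4.32
eef_pos: [458.5, 85.7, 47.1]
orientation: [-0.0, 0.97, 0.242, -0.0]
wrist_force: [0.4, -1.3, 0.4]
width: 85.5
grasp_force: 0.0
```

```bash
python3 - <<'E'
from h import *
d=np.load("/tmp/side.npz");w=d["w"];m=(np.hypot(w[...,0]-209,w[...,1]+588)<90)&(w[...,2]>100);print("start",m.sum(),np.histogram(w[m][:,2],bins=range(100,400,20))[0])
s=telemetry.read_state();print(s["eef_pos"],s["wrist_force"],s["qpos"],s["width"])
f=grab_frame("side");w=cloud(f)
m=(np.hypot(w[...,0]-459,w[...,1]-86)<75)&(f["img"].max(2)<70);q=w[m];q=q[q[:,2]>60];print(np.histogram(q[:,2],bins=range(60,260,10))[0])
cv2.imwrite("pics/s3.png",cv2.resize(f["img"][170:270,240:360,::-1],(720,600),interpolation=cv2.INTER_CUBIC))
E
```

```text
start 1602 [  0   0   0   0   0   0   0  53  69  77 113 116  90 103]
[458.48649294  85.7365155   47.12181027] [ 0.36574016 -1.28393689  0.382361  ] [ 3.42282316e-02  6.42522905e-02  2.08804378e+00 -1.33131223e-05
  9.90290944e-01  1.11617579e+00] 85.45625474979434
[  0   0   0   0  15  30  33  26  28  65  51  90 105  86  57  69 111 113
 117]
```

View pics/s3.png

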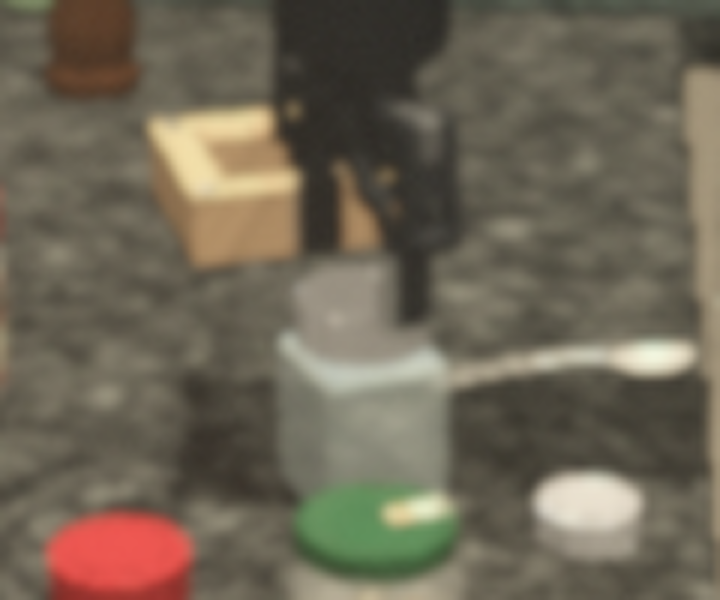

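>>> {"op": "jog_arm", "data": {
  "commands": [
    [1,0,0,0.01,0,0,0],
    [1,0,0,0.018,0,0,0],
    [1,0,0,0.018,0,0,0],
    [0,0,0,0.018,0,0,0],
    [0,0,0,0.018,0,0,0],
    [0,0,0,0.018,0,0,0],
    [0,0,0,0.018,0,0,0],
    [0,0,0,0.018,0,0,0]
  ]
}}

```text
time_s: 5.38
eef_pos: [459.5, 85.8, 30.1]
orientation: [0.0, 0.97, 0.242, 0.001]
wrist_force: [0.0, -0.6, 4.2]
width: 56.8
grasp_force: 64.0
```

```bash
python3 - <<'E'
from h import *
s=telemetry.read_state();print(s)
f=grab_frame("side");w=cloud(f)
m=(np.hypot(w[...,0]-459,w[...,1]-86)<75)&(f["img"].max(2)<70);q=w[m];q=q[q[:,2]>40];print(np.histogram(q[:,2],bins=range(40,200,5))[0])
cv2.imwrite("pics/s4.png",cv2.resize(f["img"][170:270,240:360,::-1],(720,600),interpolation=cv2.INTER_CUBIC))
E
```

```text
{'time_s': 5.375, 'qpos': array([ 3.42172335e-02,  9.48594025e-02,  2.09479918e+00, -4.27292146e-05,
        9.50661797e-01,  1.11617200e+00]), 'joint_velocities': array([ 0.0013158 , -0.00086604, -0.00127908, -0.0010738 , -0.00122765,
        0.00015952]), 'joint_efforts': array([-2.64254559e-03, -2.69439214e+01, -2.29028016e+01,  3.32895108e-02,
        6.36930065e-02,  1.38554322e-03]), 'eef_pos': array([459.47049224,  85.75700537,  30.11757491]), 'orientation': array([1.49747469e-04, 9.70274457e-01, 2.42006349e-01, 6.18506253e-04]), 'wrist_force': array([ 2.86762949e-03, -6.09726010e-01,  4.21480023e+00]), 'moment': array([-0.02933631, -0.04519639,  0.02436438]), 'grasp_force': 63.98781342431903, 'width': 56.839632240620844}
[ 0  0  0  0  0  0  0  0  0  8  5  5 13 15 10 12 21 35 33 31 34 43 39 37
 40 47 46 42 19 25 19]
```

View pics/s4.png

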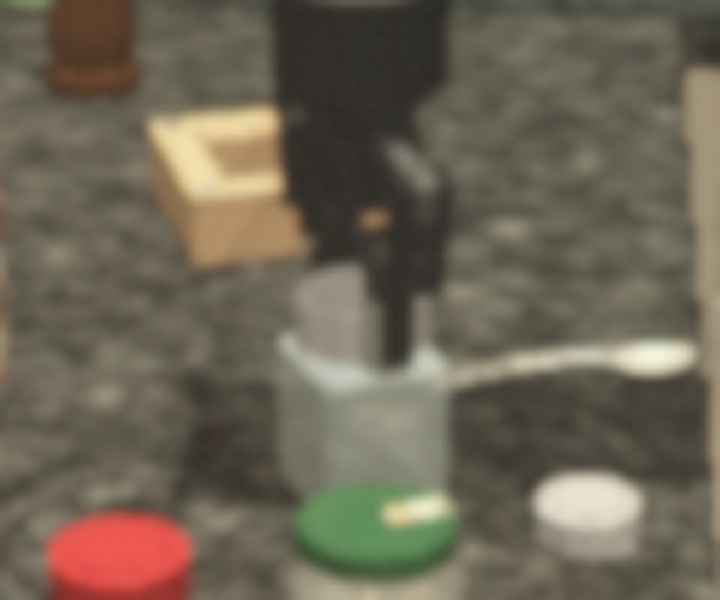

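>>> {"op": "jog_arm", "data": {
  "commands": [
    [0,0,0,-0.01,0,0,0],
    [0,0,0,-0.03,0,0,0],
    [0,0,0,-0.06,0,0,0],
    [0,0,0,-0.085,0,0,0],
    [0,0,0,-0.085,0,0,0],
    [0,0,0,-0.085,0,0,0]
  ]
}}

```text
time_s: 6.18
eef_pos: [457.3, 85.7, 113.2]
orientation: [-0.0, 0.97, 0.242, -0.001]
wrist_force: [-0.4, -0.2, -3.1]
width: 57.1
grasp_force: 65.7
```

Wrist force −3.1 N ≈ jar plus cap: lifted. Carry it over the holder.

>>> {"op": "jog_arm", "data": {
  "commands": [
    [0,-0.011,0.038,0,0,0,0.02],
    [0,-0.022,0.08,0,0,0,0.04],
    [0,-0.034,0.122,0,0,0,0.06],
    [0,-0.045,0.164,0,0,0,0.08],
    [0,-0.057,0.206,0,0,0,0.1],
    [0,-0.068,0.248,0,0,0,0.13],
    [0,-0.078,0.283,0,0,0,0.15],
    [0,-0.084,0.306,0,0,0,0.159],
    [0,-0.084,0.306,0,0,0,0.159],
    [0,-0.084,0.306,0,0,0,0.159],
    [0,-0.084,0.306,0,0,0,0.159]
  ]
}}

```text
time_s: 7.55
eef_pos: [527.9, -222.4, 114.2]
orientation: [-0.001, 0.986, 0.165, -0.0]
wrist_force: [-1.2, -0.7, -2.9]
width: 56.7
grasp_force: 65.9
```

```bash
python3 - <<'E'
from h import *
s=telemetry.read_state();print(s["eef_pos"],s["orientation"],s["wrist_force"],s["width"])
f=grab_frame("side")
cv2.imwrite("pics/s5.png",cv2.resize(f["img"][100:250,200:360,::-1],(640,600),interpolation=cv2.INTER_CUBIC))
E
```

```text
[ 527.89971562 -222.35020853  114.15655621] [-5.97803482e-04  9.86322070e-01  1.64828008e-01 -3.79799367e-04] [-1.18497503 -0.66990863 -2.93744118] 56.65994752841918
```

View pics/s5.png

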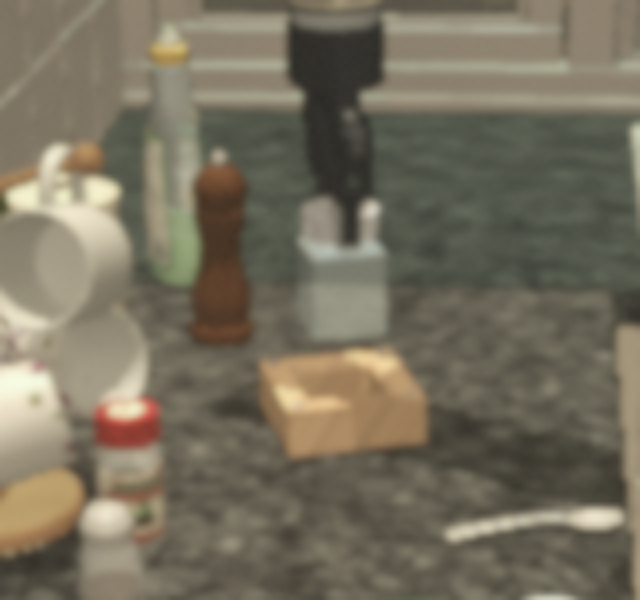

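>>> {"op": "jog_arm", "data": {
  "commands": [
    [0,0,0,0.02,0,0,0],
    [0,0,0,0.04,0,0,0],
    [0,0,0,0.045,0,0,0],
    [0,0,0,0.05,0,0,0],
    [0,0,0,0.054,0,0,0],
    [0,0,0,0.054,0,0,0]
  ]
}}

```text
time_s: 8.35
eef_pos: [529.4, -225.8, 66.9]
orientation: [0.001, 0.986, 0.165, -0.0]
wrist_force: [-9.6, -0.7, 25.6]
width: 56.6
grasp_force: 70.2
```

>>> {"op": "jog_arm", "data": {
  "commands": [
    [0,0,0,-0.012,0,0,0],
    [0,-0.004,0,-0.012,0,0,0],
    [0,-0.004,0,-0.012,0,0,0],
    [0,-0.004,0,-0.006,0,0,0],
    [0,-0.004,0,0,0,0,0],
    [0,-0.004,0,0,0,0,0]
  ]
}}

```text
time_s: 9.1
eef_pos: [529.7, -224.8, 66.2]
orientation: [0.0, 0.987, 0.164, 0.004]
wrist_force: [1.1, 7.6, 19.2]
width: 57.0
grasp_force: 69.8
```

```bash
python3 - <<'E'
from h import *
s=telemetry.read_state();print(s["eef_pos"],s["wrist_force"],s["moment"])
f=grab_frame("side");w=cloud(f);np.savez("/tmp/s6",w=w,img=f["img"])
s=telemetry.read_state();print(s["eef_pos"],s["wrist_force"],s["moment"])
cv2.imwrite("pics/s6.png",cv2.resize(f["img"][140:230,240:330,::-1],(600,600),interpolation=cv2.INTER_CUBIC))
E
```

```text
[ 529.73497003 -224.78432975   66.20130134] [ 1.10505358  7.60300356 19.23217747] [ 1.23747355  0.41957349 -0.16819052]
[ 529.70491365 -224.80330592   66.21594625] [ 0.21803654  7.46083171 18.42905114] [ 1.24706728  0.36592009 -0.16195676]
```

>>> {"op": "jog_arm", "data": {
  "commands": [
    [0,0,0,-0.01,0,0,0],
    [0,0.001,-0.004,-0.01,0,0,0],
    [0,0.001,-0.004,-0.01,0,0,0],
    [0,0.001,-0.004,-0.006,0,0,0],
    [0,0.001,-0.004,0,0,0,0],
    [0,0.001,-0.004,0,0,0,0]
  ]
}}

```text
time_s: 9.9
eef_pos: [526.4, -222.2, 67.5]
orientation: [0.0, 0.986, 0.164, 0.001]
wrist_force: [-8.5, 3.6, 29.6]
width: 56.7
grasp_force: 74.3
```

```bash
python3 - <<'E'
from h import *
s=telemetry.read_state();print(s["eef_pos"],s["orientation"],s["wrist_force"],s["moment"])
E
```

```text
[ 526.41106589 -222.23250586   67.5352846 ] [3.54819933e-04 9.86482687e-01 1.63862009e-01 1.01197661e-03] [-8.54547396  3.55738416 29.57471711] [1.58826775 1.9282471  0.04586464]
```

View pics/s6.png

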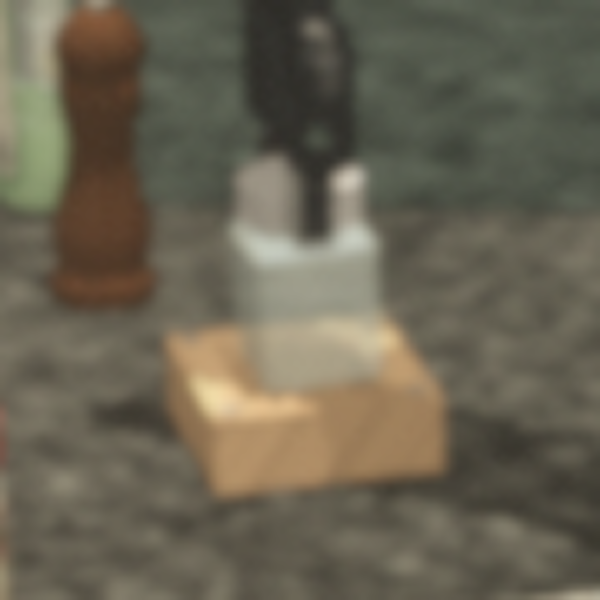

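```bash
cat > fit.py <<'E'
from h import *
from scipy.optimize import least_squares
def fitbox(w,c0,half,z0,z1,a0):
    p=w[(np.hypot(w[...,0]-c0[0],w[...,1]-c0[1])<half*1.6)&(w[...,2]>z0)&(w[...,2]<z1)][:,:2]
    def res(x):
        c,s=np.cos(x[2]),np.sin(x[2]);q=(p-x[:2])@np.array([[c,-s],[s,c]])
        return np.abs(q).max(1)-half
    r=least_squares(res,[*c0,a0],loss="soft_l1",f_scale=1.0)
    return len(p),r.x[:2].round(1),np.degrees(r.x[2]).round(1),np.abs(r.fun).mean()
if __name__=="__main__":
    w0=np.load("/tmp/side.npz")["w"];w6=np.load("/tmp/s6.npz")["w"];t=np.load("/tmp/top.npz")["w"]
    for a in(15,19,25):
        print("jar start",fitbox(w0,(459,86),30,10,66,np.radians(a+9)))
        print("jar s6",fitbox(w6,(528,-224),30,46,100,np.radians(a)))
        print("holder side",fitbox(w0,(528,-224),55,5,34,np.radians(a)))
    # pocket from top depth : inside points vs rim
    m=(np.hypot(t[...,0]-528,t[...,1]+224)<80)&(t[...,2]>32)&(t[...,2]<45)
    print("rim",rect(t[m][:,:2]))
E
python3 fit.py
```

```text
jar start (477, array([460.7,  85.1]), np.float64(27.8), np.float64(1.4779886920281673))
jar s6 (345, array([ 527.6, -223.8]), np.float64(19.1), np.float64(2.4132036551470324))
holder side (497, array([ 530.9, -222.3]), np.float64(18.9), np.float64(7.689835753412902))
jar start (477, array([460.7,  85.1]), np.float64(27.8), np.float64(1.4779886946775502))
jar s6 (345, array([ 527.6, -223.8]), np.float64(19.1), np.float64(2.4132036500098466))
holder side (497, array([ 530.9, -222.3]), np.float64(18.9), np.float64(7.689835566137318))
jar start (477, array([460.7,  85.1]), np.float64(27.8), np.float64(1.4779887018287903))
jar s6 (345, array([ 527.5, -223.9]), np.float64(19.6), np.float64(2.41531245913148))
holder side (497, array([ 530.9, -222.3]), np.float64(18.9), np.float64(7.6898358867864784))
rim (array([ 528.6, -223.6]), array([109.9, 110.6]), 18.9)
```

>>> {"op": "jog_arm", "data": {
  "commands": [
    [0,0,0,-0.012,0,0,0],
    [0,0,0,-0.015,0,0,0],
    [0,0,0,-0.015,0,0,0],
    [0,0,0,-0.015,0,0,0]
  ]
}}

```text
time_s: 10.4
eef_pos: [523.2, -220.5, 74.1]
orientation: [-0.001, 0.986, 0.164, -0.001]
wrist_force: [0.1, -0.2, -3.5]
width: 56.8
grasp_force: 66.9
```

```bash
python3 - <<'E'
from fit import *
for k in range(4):
    s=telemetry.read_state();f=grab_frame("side");w=cloud(f)
    print(s["eef_pos"].round(1),s["orientation"].round(4),s["wrist_force"].round(1),s["moment"].round(2))
    print("jar",fitbox(w,(528,-224),30,60,115,np.radians(19)))
np.savez("/tmp/s7",w=w,img=f["img"])
# outer faces of holder from side, camera side only
w0=np.load("/tmp/side.npz")["w"]
a=np.radians(18.9);ex=np.array([np.cos(a),np.sin(a)]);ey=np.array([-np.sin(a),np.cos(a)])
d=w0[...,:2]-[528.4,-223.7];X=d@ex;Y=d@ey;Z=w0[...,2]
m=(np.abs(X)<45)&(np.abs(Y-55)<12)&(Z>8)&(Z<30);print("+y face",m.sum(),np.median(Y[m]),np.polyfit(X[m],Y[m],1))
m=(np.abs(Y)<45)&(np.abs(X+55)<12)&(Z>8)&(Z<30);print("-x face",m.sum(),np.median(X[m]))
m=(np.abs(X)<75)&(np.abs(Y)<75)&(Z>33)&(Z<44);print("rim side",X[m].min(),X[m].max(),Y[m].min(),Y[m].max(),np.percentile(X[m],[2,98]),np.percentile(Y[m],[2,98]))
t=np.load("/tmp/top.npz")["w"];d=t[...,:2]-[528.4,-223.7];X=d@ex;Y=d@ey;Z=t[...,2]
m=(np.abs(X)<75)&(np.abs(Y)<75)&(Z>33)&(Z<44);print("rim top",np.percentile(X[m],[0,2,98,100]),np.percentile(Y[m],[0,2,98,100]))
# inner edges: along centre strips
for nm,A,B in(("X",X,Y),("Y",Y,X)):
    k=(np.abs(B)<22)&(np.abs(A)<56)
    o=np.argsort(A[k]);print(nm,[(int(i),int(j)) for i,j in zip(A[k][o],Z[k][o])][::4])
E
```

```text
[ 523.2 -220.5   74.1] [-8.000e-04  9.864e-01  1.641e-01 -1.000e-03] [ 0.1 -0.2 -3.5] [ 0.03 -0.01 -0.01]
jar (366, array([ 522.2, -220.3]), np.float64(19.9), np.float64(2.253564994151568))
[ 523.3 -220.6   74.3] [-7.000e-04  9.864e-01  1.641e-01 -9.000e-04] [-0.8  0.2 -2.8] [ 0.02 -0.05  0.  ]
jar (366, array([ 522.6, -220.5]), np.float64(19.1), np.float64(2.22809222921588))
[ 523.5 -220.7   74.5] [-6.000e-04  9.864e-01  1.642e-01 -7.000e-04] [-0.1  0.4 -2.1] [-0.05 -0.1  -0.  ]
jar (370, array([ 523. , -220.7]), np.float64(18.8), np.float64(2.282230852232716))
[ 523.6 -220.7   74.7] [-5.000e-04  9.864e-01  1.641e-01 -6.000e-04] [ 0.8  0.3 -3.8] [-0.03 -0.02  0.01]
jar (364, array([ 522.9, -220.9]), np.float64(18.9), np.float64(2.1777035968106677))
+y face 185 53.675474178462714 [-3.97790491e-03  5.36897172e+01]
-x face 0 nan
rim side -52.94180786162891 57.98493722660388 -56.626600365489814 61.52653470452157 [-51.60194703  57.09417778] [-53.67552452  56.44540949]
rim top [-54.75669874 -53.40260937  53.67501939  55.13311261] [-55.21811475 -53.25479584  53.90923832  55.37869575]
X [(-
[... 671 characters left out ...]
), (1, 10), (2, 10), (3, 6), (4, 7), (5, 10), (6, 7), (7, 9), (7, 12), (8, 9), (9, 7), (10, 10), (11, 7), (12, 6), (13, 6), (14, 8), (15, 7), (15, 10), (16, 8), (17, 10), (18, 12), (19, 5), (20, 9), (21, 11), (22, 10), (23, 7), (23, 8), (24, 6), (25, 7), (26, 8), (27, 12), (28, 11), (29, 12), (30, 10), (31, 9), (31, 13), (32, 14), (32, 24), (32, 37), (33, 36), (34, 37), (35, 38), (36, 35), (37, 37), (38, 38), (38, 37), (39, 36), (40, 39), (41, 37), (42, 40), (43, 32), (43, 36), (44, 39), (45, 37), (46, 37), (47, 40), (48, 35), (49, 40), (49, 41), (50, 37), (51, 36), (52, 38), (53, 39), (54, 37), (55, 33)]
  return _methods._mean(a, axis=axis, dtype=dtype,
  ret = ret.dtype.type(ret / rcount)
```

>>> {"op": "jog_arm", "data": {
  "commands": [
    [0,0.0036,0.0043,0,0,0,0],
    [0,0.0036,0.0043,0,0,0,0],
    [0,0.0036,0.0043,0,0,0,0],
    [0,0.0036,0.0043,0,0,0,0],
    [0,0.0036,0.0043,0,0,0,0],
    [0,0.0036,0.0043,0.003,0,0,0],
    [0,0.0036,0.0043,0.006,0,0,0],
    [0,0.0036,0.0043,0.009,0,0,0],
    [0,0.0036,0.0043,0.011,0,0,0],
    [0,0.0036,0.0043,0.013,0,0,0],
    [0,0.0036,0.0043,0.013,0,0,0],
    [0,0.0036,0.0043,0.013,0,0,0]
  ]
}}

```text
time_s: 12.1
eef_pos: [531.0, -224.3, 65.9]
orientation: [0.001, 0.986, 0.164, 0.002]
wrist_force: [-1.2, 3.9, 9.7]
width: 56.9
grasp_force: 68.6
```

```bash
python3 - <<'E'
from fit import *
for k in range(2):
    s=telemetry.read_state();f=grab_frame("side");w=cloud(f)
    print(s["eef_pos"].round(1),s["orientation"].round(4),s["wrist_force"].round(1),s["moment"].round(2))
    print("jar",fitbox(w,(528,-224),30,50,105,np.radians(19)))
E
```

```text
[ 531.  -224.3   65.9] [6.000e-04 9.864e-01 1.641e-01 1.500e-03] [-1.2  3.9  9.7] [ 0.44  0.55 -0.1 ]
jar (364, array([ 529.7, -223.8]), np.float64(17.6), np.float64(2.430599719429173))
[ 531.  -224.3   65.9] [7.000e-04 9.864e-01 1.641e-01 1.500e-03] [-1.   3.1  9.9] [ 0.51  0.61 -0.06]
jar (361, array([ 529.4, -223.8]), np.float64(17.2), np.float64(2.4671023618954666))
```

>>> {"op": "jog_arm", "data": {
  "commands": [
    [0,0.001,-0.001,0.002,0,0,0],
    [0,0.001,-0.002,0.003,0,0,0],
    [0,0.001,-0.002,0.004,0,0,0],
    [0,0.001,-0.002,0.005,0,0,0]
  ]
}}

```text
time_s: 12.7
eef_pos: [534.3, -223.1, 64.3]
orientation: [0.002, 0.986, 0.164, 0.004]
wrist_force: [0.6, 5.5, 20.5]
width: 56.7
grasp_force: 70.9
```

```bash
python3 - <<'E'
from fit import *
s=telemetry.read_state();print(s["eef_pos"].round(1),s["orientation"].round(4),s["wrist_force"].round(1),s["moment"].round(2))
E
```

```text
[ 534.3 -223.1   64.3] [0.0022 0.9864 0.1641 0.0041] [ 0.6  5.5 20.5] [ 0.87  0.57 -0.06]
```

>>> {"op": "jog_arm", "data": {
  "commands": [
    [0,0,-0.001,0,0,0,0],
    [0,0,-0.002,0,0,0,0],
    [0,0,-0.003,0,0,0,0],
    [0,0,-0.003,0.001,0,0,0],
    [0,0,-0.003,0.002,0,0,0]
  ]
}}

```text
time_s: 13.32
eef_pos: [535.3, -222.3, 63.7]
orientation: [0.004, 0.986, 0.164, 0.006]
wrist_force: [3.1, 2.4, 19.5]
width: 56.9
grasp_force: 72.1
```

```bash
python3 - <<'E'
from fit import *
s=telemetry.read_state();f=grab_frame("side");w=cloud(f);print(s["eef_pos"].round(1),s["orientation"].round(4),s["wrist_force"].round(1),s["moment"].round(2),s["qpos"])
print("jar",fitbox(w,(528,-224),30,50,105,np.radians(19)))
cv2.imwrite("pics/s8.png",cv2.resize(f["img"][140:230,240:330,::-1],(600,600),interpolation=cv2.INTER_CUBIC))
E
```

```text
[ 535.3 -222.3   63.7] [0.0045 0.9864 0.1643 0.006 ] [ 3.1  2.4 19.5] [0.37 0.23 0.06] [-5.14942034e-01  2.54937995e-01  1.82922968e+00  6.58468653e-04
  1.04249941e+00  7.25518779e-01]
jar (357, array([ 531. , -222.7]), np.float64(19.2), np.float64(2.4489723158232377))
```

View pics/s8.png

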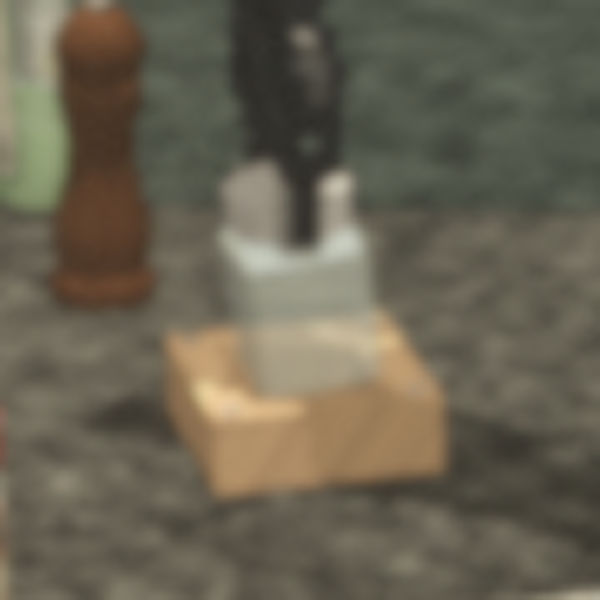

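>>> {"op": "jog_arm", "data": {
  "commands": [
    [0,0,0,-0.01,0,0,0],
    [0,-0.001,0.002,-0.018,0,0,0],
    [0,-0.001,0.002,-0.018,0,0,0],
    [0,-0.001,0.002,-0.018,0,0,0],
    [0,-0.001,0.002,-0.018,0,0,0]
  ]
}}

```text
time_s: 14.0
eef_pos: [527.1, -220.6, 72.5]
orientation: [-0.001, 0.986, 0.164, -0.001]
wrist_force: [1.0, -0.7, -3.5]
width: 57.0
grasp_force: 67.6
```

```bash
cat > tilt.py <<'E'
from h import *
from scipy.optimize import least_squares
def tilt(n=3,zb=44,guess=(528,-224)):
    P=[]
    for k in range(n):
        f=grab_frame("side");w=cloud(f)
        q=w[(np.hypot(w[...,0]-guess[0],w[...,1]-guess[1])<52)&(w[...,2]>zb)&(w[...,2]<zb+62)];P.append(q)
    p=np.vstack(P);z0=zb+30;a0=np.radians(18.9)
    def res(x):
        c=x[:2]+np.outer(p[:,2]-z0,x[3:5])
        C,S=np.cos(x[2]),np.sin(x[2]);q=(p[:,:2]-c)@np.array([[C,-S],[S,C]])
        return np.abs(q).max(1)-30
    r=least_squares(res,[*guess,a0,0,0],loss="soft_l1",f_scale=1.);x=r.x
    t=x[3:5]@np.array([[np.cos(a0),-np.sin(a0)],[np.sin(a0),np.cos(a0)]])
    print(len(p),"centre@",z0,x[:2].round(1),"yaw",np.degrees(x[2]).round(1),"lean x'y'",t.round(3))
def st():
    s=telemetry.read_state();print(s["time_s"],s["eef_pos"].round(1),s["orientation"].round(4),"F",s["wrist_force"].round(1),"M",s["moment"].round(2),s["width"])
E
python3 - <<'E'
from tilt import *
st();tilt();st()
w0=np.load("/tmp/side.npz")["w"]
import tilt as T
# reference: start jar, upright
T.grab_frame=lambda n:dict();T.cloud=lambda f:w0
T.tilt(1,5,(459,86))
E
```

```text
14.0 [ 527.1 -220.6   72.5] [-8.000e-04  9.864e-01  1.641e-01 -9.000e-04] F [ 1.  -0.7 -3.5] M [-0.   -0.03 -0.07] 57.037726512785504
1153 centre@ 74 [ 524.7 -221.6] yaw 18.7 lean x'y' [0.084 0.002]
14.15 [ 527.7 -220.9   73. ] [-3.000e-04  9.864e-01  1.641e-01 -4.000e-04] F [ 0.2  0.8 -2.8] M [ 0.02 -0.02 -0.03] 56.885749337310514
499 centre@ 35 [460.7  85.1] yaw 27.8 lean x'y' [0.002 0.007]
```

>>> {"op": "jog_arm", "data": {
  "commands": [
    [0,0.0047,0.0022,0,0,0.04,0],
    [0,0.0047,0.0022,0,0,0.084,0],
    [0,0.0047,0.0022,0,0,0.084,0],
    [0,0.0047,0.0022,0,0,0.084,0],
    [0,0.0047,0.0022,0,0,0.084,0]
  ]
}}

```text
time_s: 14.78
eef_pos: [533.5, -221.7, 73.8]
orientation: [-0.007, 0.986, 0.164, 0.042]
wrist_force: [0.0, -0.1, -3.9]
width: 56.9
grasp_force: 67.7
```

```bash
python3 - <<'E'
from tilt import *
st();tilt(4);st()
E
```

```text
14.775 [ 533.5 -221.7   73.8] [-0.0068  0.9855  0.1641  0.0415] F [ 0.  -0.1 -3.9] M [-0.06 -0.02 -0.01] 56.895401881764066
1545 centre@ 74 [ 530.7 -222.4] yaw 19.0 lean x'y' [-0.006  0.006]
14.975 [ 533.4 -221.6   73.6] [-0.0069  0.9855  0.1642  0.0414] F [-0.3  0.5 -3. ] M [-0.    0.05 -0.05] 56.678603561232045
```

>>> {"op": "jog_arm", "data": {
  "commands": [
    [0,-0.0011,0.0015,0,0,0,0],
    [0,-0.0011,0.0015,0,0,0,0],
    [0,-0.0014,0.0015,0.004,0,0,0],
    [0,-0.0017,0.0015,0.007,0,0,0],
    [0,-0.0019,0.0015,0.009,0,0,0],
    [0,-0.0021,0.0015,0.011,0,0,0],
    [0,-0.0023,0.0015,0.013,0,0,0],
    [0,-0.0023,0.0015,0.013,0,0,0]
  ]
}}

```text
time_s: 15.98
eef_pos: [532.4, -223.4, 60.2]
orientation: [-0.007, 0.986, 0.164, 0.041]
wrist_force: [-0.6, -0.2, -2.9]
width: 56.6
grasp_force: 67.7
```

```bash
python3 - <<'E'
from tilt import *
st();tilt(2)
E
```

```text
15.975 [ 532.4 -223.4   60.2] [-0.0071  0.9856  0.164   0.0412] F [-0.6 -0.2 -2.9] M [-0.04  0.07 -0.01] 56.61923067288828
829 centre@ 74 [ 529.4 -224.4] yaw 19.5 lean x'y' [-0.032 -0.012]
```

>>> {"op": "jog_arm", "data": {
  "commands": [
    [0,-0.0004,0,0.005,0,0,0],
    [0,-0.0008,0,0.01,0,0,0],
    [0,-0.0012,0,0.014,0,0,0],
    [0,-0.0015,0,0.018,0,0,0],
    [0,-0.0017,0,0.021,0,0,0],
    [0,-0.0019,0,0.023,0,0,0],
    [0,-0.0019,0,0.023,0,0,0]
  ]
}}

```text
time_s: 16.95
eef_pos: [533.0, -223.6, 38.0]
orientation: [-0.007, 0.986, 0.164, 0.042]
wrist_force: [-0.6, 1.1, 0.4]
width: 57.0
grasp_force: 68.2
```

```bash
python3 - <<'E'
from tilt import *
st();tilt(2);st()
E
```

```text
16.95 [ 533.  -223.6   38. ] [-0.0068  0.9855  0.164   0.0418] F [-0.6  1.1  0.4] M [0.15 0.11 0.01] 56.975724804479135
794 centre@ 74 [ 527.3 -224.3] yaw 22.4 lean x'y' [-0.147  0.04 ]
17.05 [ 533.  -223.5   37.9] [-0.0068  0.9855  0.164   0.0418] F [-0.1  1.1  0.6] M [0.27 0.17 0.06] 56.82158417031398
```

>>> {"op": "jog_arm", "data": {
  "commands": [
    [1,0,0,0,0,0,0],
    [1,0,0,0,0,0,0],
    [1,0,0,0,0,0,0],
    [1,0,0,0,0,0,0],
    [1,-0.0038,-0.0008,0,0,-0.04,0],
    [1,-0.0038,-0.0008,0,0,-0.084,0],
    [1,-0.0038,-0.0008,0,0,-0.084,0],
    [1,-0.0038,-0.0008,0,0,-0.084,0]
  ]
}}

```text
time_s: 18.05
eef_pos: [528.6, -223.9, 36.9]
orientation: [-0.0, 0.986, 0.164, 0.0]
wrist_force: [0.1, 0.0, 0.7]
width: 85.4
grasp_force: 0.0
```

```bash
python3 - <<'E'
from tilt import *
st()
f=grab_frame("side");w=cloud(f);np.savez("/tmp/s9",w=w,img=f["img"])
from fit import fitbox
print(fitbox(w,(530,-224),30,46,76,np.radians(19)))
q=w[(np.hypot(w[...,0]-529,w[...,1]+224)<34)&(f["img"].min(2)>110)];print("cap top",np.percentile(q[:,2],[50,90,98]))
cv2.imwrite("pics/s9.png",cv2.resize(f["img"][140:230,240:330,::-1],(600,600),interpolation=cv2.INTER_CUBIC))
E
```

```text
18.05 [ 528.6 -223.9   36.9] [-2.000e-04  9.864e-01  1.642e-01  1.000e-04] F [0.1 0.  0.7] M [-0.01 -0.02 -0.05] 85.43614193454286
(199, array([ 529.5, -223.5]), np.float64(19.6), np.float64(2.158152849297922))
cap top [ 76.78335431 105.88566986 107.82317602]
```

>>> {"op": "jog_arm", "data": {
  "commands": [
    [1,0,0,-0.001,0,0,0],
    [0,0,0,-0.001,0,0,0],
    [0,0,0,-0.001,0,0,0],
    [0,0,0,-0.001,0,0,0],
    [0,0,0,-0.001,0,0,0],
    [0,0,0,-0.001,0,0,0]
  ]
}}

```text
time_s: 18.85
eef_pos: [529.0, -224.2, 38.4]
orientation: [0.0, 0.986, 0.164, 0.0]
wrist_force: [0.2, -0.3, 2.7]
width: 57.4
grasp_force: 63.9
```

```bash
python3 - <<'E'
from tilt import *
st();print(telemetry.read_state()["grasp_force"],telemetry.read_state()["qpos"])
E
```

```text
18.85 [ 529.  -224.2   38.4] [3.000e-04 9.864e-01 1.642e-01 2.000e-04] F [ 0.2 -0.3  2.7] M [-0.06  0.02  0.07] 57.407397995400274
63.94260987639427 [-5.22892977e-01  2.90478409e-01  1.84033573e+00 -2.00233330e-04
  1.01007529e+00  7.18136389e-01]
```

>>> {"op": "jog_arm", "data": {
  "commands": [
    [0,0,0,0,0,0,-0.1],
    [0,0,0,0,0,0,-0.2],
    [0,0,0,0,0,0,-0.3],
    [0,0,0,0,0,0,-0.4],
    [0,0,0,0,0,0,-0.5],
    [0,0,0,0,0,0,-0.6],
    [0,0,0,0,0,0,-0.6]
  ]
}}

```text
time_s: 19.73
eef_pos: [529.4, -223.5, 38.4]
orientation: [-0.0, 0.894, 0.447, 0.001]
wrist_force: [0.8, 2.0, 2.8]
width: 56.9
grasp_force: 64.4
```

```bash
python3 - <<'E'
from tilt import *
from fit import fitbox
st();f=grab_frame("side");print(fitbox(cloud(f),(530,-224),30,46,76,np.radians(19)))
E
```

```text
19.725 [ 529.4 -223.5   38.4] [-1.000e-04  8.943e-01  4.475e-01  7.000e-04] F [0.8 2.  2.8] M [ 0.28 -0.22 -0.21] 56.871032084736704
(198, array([ 530.1, -224. ]), np.float64(24.9), np.float64(2.199056946940567))
```

>>> {"op": "jog_arm", "data": {
  "commands": [
    [0,0,0,0,0,0,-0.1],
    [0,0,0,0,0,0,-0.2],
    [0,0,0,0,0,0,-0.3],
    [0,0,0,0,0,0,-0.4],
    [0,0,0,0,0,0,-0.5],
    [0,0,0,0,0,0,-0.55],
    [0,0,0,0,0,0,-0.55],
    [0,0,0,0,0,0,-0.55]
  ]
}}

```text
time_s: 20.78
eef_pos: [528.5, -223.1, 38.4]
orientation: [-0.001, 0.739, 0.673, 0.0]
wrist_force: [-2.2, 2.7, 5.9]
width: 56.7
grasp_force: 64.7
```

```bash
python3 - <<'E'
from tilt import *
from fit import fitbox
st();f=grab_frame("side");print(fitbox(cloud(f),(530,-224),30,46,76,np.radians(19)))
E
```

```text
20.775 [ 528.5 -223.1   38.4] [-9.000e-04  7.393e-01  6.734e-01  2.000e-04] F [-2.2  2.7  5.9] M [ 0.43  0.15 -0.27] 56.72680018120842
(193, array([ 530.7, -224.3]), np.float64(24.5), np.float64(2.2524207169992074))
```

>>> {"op": "jog_arm", "data": {
  "commands": [
    [0,0,0,-0.002,0,0,0],
    [0,0,0,-0.004,0,0,0],
    [0,0,0,-0.006,0,0,0],
    [0,0,0,-0.006,0,0,0]
  ]
}}

```text
time_s: 21.32
eef_pos: [529.1, -224.6, 44.8]
orientation: [0.001, 0.738, 0.675, -0.0]
wrist_force: [1.1, -0.4, 0.8]
width: 57.0
grasp_force: 66.2
```

```bash
python3 - <<'E'
from tilt import *
from fit import fitbox
st();f=grab_frame("side");w=cloud(f);print(fitbox(w,(530,-224),30,46,76,np.radians(19)));st()
E
```

```text
21.325 [ 529.1 -224.6   44.8] [ 6.000e-04  7.383e-01  6.745e-01 -3.000e-04] F [ 1.1 -0.4  0.8] M [-0.01  0.01 -0.02] 57.03162600754855
(200, array([ 530.8, -224.2]), np.float64(23.3), np.float64(2.1598705586003013))
21.375 [ 529.4 -224.7   45.1] [ 9.000e-04  7.383e-01  6.744e-01 -1.000e-04] F [-0.5 -0.2  0.6] M [0.05 0.03 0.04] 56.829991645147864
```

Force is about 0 rather than −3: the cap is free. Raise to 26 mm total.

>>> {"op": "jog_arm", "data": {
  "commands": [
    [0,0,0,-0.004,0,0,0],
    [0,0,0,-0.008,0,0,0],
    [0,0,0,-0.012,0,0,0],
    [0,0,0,-0.016,0,0,0],
    [0,0,0,-0.02,0,0,0],
    [0,0,0,-0.02,0,0,0],
    [0,0,0,-0.02,0,0,0],
    [0,0,0,-0.02,0,0,0],
    [0,0,0,-0.02,0,0,0],
    [0,0,0,-0.02,0,0,0]
  ]
}}

```text
time_s: 22.62
eef_pos: [528.7, -223.9, 63.9]
orientation: [-0.0, 0.739, 0.674, -0.0]
wrist_force: [-0.9, 0.1, -0.8]
width: 56.7
grasp_force: 66.2
```

```bash
python3 - <<'E'
from tilt import *
from fit import fitbox
st();f=grab_frame("side");w=cloud(f);print(fitbox(w,(530,-224),30,46,76,np.radians(19)))
R=np.hypot(w[...,0]-530,w[...,1]+224)<36;b=f["img"].min(2)>110
h0=np.load("/tmp/s9.npz");b0=h0["img"].min(2)>110;w0=h0["w"];R0=np.hypot(w0[...,0]-530,w0[...,1]+224)<36
print(np.histogram(w0[R0&b0][:,2],bins=range(40,150,5))[0]);print(np.histogram(w[R&b][:,2],bins=range(40,150,5))[0]);print(telemetry.read_state()["joint_velocities"].round(3))
E
```

```text
22.625 [ 528.7 -223.9   63.9] [-1.000e-04  7.385e-01  6.742e-01 -0.000e+00] F [-0.9  0.1 -0.8] M [0.   0.02 0.  ] 56.736764514005486
(195, array([ 530.7, -224.4]), np.float64(22.6), np.float64(2.4198584492413886))
[19 18 20 20 19 17 24 39 13 15 13 13 24 35  0  0  0  0  0  0  0]
[24 23 23 17 25 20 21 50 46 10 19 35  9  2 25 20 26 34 85  1  0]
[ 0.    -0.001 -0.     0.001  0.001  0.   ]
```

```bash
python3 -c "
from plant import bot
print(bot.sign_off())"
```

```text
the job is handed in; nothing more can be done
None
```

The job is handed in, with no verdict shown. The jar stands in the holder's pocket, the cap was turned about 1.15 rad at the gripper (thread estimated at 1.05 rad), and the gripper holds it about 26 mm above its seat. The jar's place and the cap's height were checked by depth camera, and no bystander was knowingly touched, though they were not re-measured at the end.

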